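Snap the spice jars into the clip rack

TASK

Put the two loose spice jars away in the clip rack: push the jar with the blue label into the clip with the blue tab, and the jar with the green label into the clip with the green tab, each upright with its foot on (or barely above) the ledge and pressed fully home against the cork pad at the back. Push firmly but feel for the end, without ramming the clips (stay below 35 N), and leave the mug, the shaker and the garlic where they stand.

Things in the scene. Friction and masses are not known exactly. Their poses are not given: they have to be found in the camera images.
- blue_label_jar: round spice jar, dark red-brown cap, blue label, standing upright, 41 mm diameter from foot to cap, 105 mm tall (cap from 84 mm up), about 110 g (varies); origin at the centre of its underside, z up its axis. It belongs in the clip with the blue tab
- green_label_jar: round spice jar, black cap, black and green label, green herbs inside, standing upright, 41 mm diameter from foot to cap, 105 mm tall (cap from 84 mm up), about 110 g (varies); origin at the centre of its underside, z up its axis. It belongs in the clip with the green tab
- rack: fixed wooden spice rack; origin on the worktop below the middle of its clip row; +x from its open front to its back (the way jars are pushed in), y along the row, z up. Ledge x -75 to +115 mm, 300 mm wide, top 10 mm above the worktop; on it stands the clip frame. Three upright clips 90 mm apart on an aluminium rail: yellow tab y = +90 mm, blue y = 0, green y = -90 mm
- clip_frame: the upright part of the rack, fixed on its ledge: back board 300 mm wide, up to 80 mm above the worktop, at x = 100 to 110 mm, carrying the rail with the clips on two guide rods; origin on the ledge top straight above the rack's origin, axes as the rack's
- rail_range (a point): point on the ledge top (rack x, y = 0) at the middle of the rail's depth range. The rail is clamped so that a home jar's axis lies anywhere from 30 mm in front (-x) to 30 mm behind it; the setting is not reported, so feel or look for it. Rail and tabs reach 71 mm above the worktop, lock nuts on the board less
- clip_blue (a point): point on the ledge top below the blue-tabbed clip at mid rail setting; axes as the rack's; a home jar's axis passes its y = 0. Clip: two sprung steel jaws 44 to 66 mm above the worktop, their black rollers leave 32 mm, flared mouth about 55 mm. Pushed along +x, a jar meets the rollers 28 mm before home, needs about 8 to 15 N to spread them, passes the tightest point 14 mm before home, then is drawn in
- clip_green (a point): same point and same kind of clip with the green tab. A jar pushed by its cap may lean while the rollers resist; if it is not home after letting go, push it again at the jaws' height or higher. A home jar can go at most about 1 mm further: the push force then climbs steeply
- yellow_place (a point): point on the ledge top below the yellow-tabbed clip at mid rail setting. A yellow-capped jar (45 mm wide, top 110 mm above the worktop) is fixed there
- seat_blue (a joint): travel (m) of the small sprung cork pad at the back of the blue-tabbed clip: 0 free, about 0.005 with a jar fully home, 0.006 at its stop; met in the last 5 mm of the jar's way; spring 0.6 to 2.4 N
- seat_green (a joint): the same for the pad of the green-tabbed clip
- mug: white mug, 60 x 87 x 50 mm, bystander; origin under its centre
- shaker: white and clear shaker, 44 mm wide, 90 mm tall, bystander; origin under its centre
- garlic: garlic bulb, 60 mm wide, 58 mm tall, bystander; origin under its centre

How it is judged:
By the outcome, as a careful person would: the job done as asked, in the order asked, and still so for the second after the job is handed in, with the robot touching nothing.
It also fails if it takes over 58 s, if anything falls off the work surface, if the arm or the gripper's body presses on something with over 40 N, if the wrist force passes 120 N, or if a joint passes its speed limit or range.

ROBOT

A 6-joint arm with a two-finger parallel gripper is mounted at the origin on a cart in front of the work surface, level with it; the furniture and walls round the work are solid. World frame = base frame: x ahead of the robot, y to its left, z up, the work surface at z = 0. Lengths are in mm, angles in rad, forces in N, time in s.
With the tool pointing down it reaches from about 275 to 1000 mm from the base axis. Payload 8.4 kg.
Tool frame: the origin (TCP) lies at the very end of the fingers, on their centre line; the grasp point (between the pads) lies 19 mm behind it; z points along the fingers, y is the line along which they close (so a half turn about z gives the same grasp; the last joint's range is limited). The gripper opens to 85 mm and grips with 20 to 120 N. Pads are 22 mm wide; open, the fingers measure 114 mm over their backs; the gripper's body (76 mm by 85 mm) begins 54 mm behind the grasp point. The pads swing forward as they close: fully open they stand 13 mm farther back than shut.
Start: joints at [-1.181, 0.353, 1.633, -0, 1.155, -0.002], TCP at [238.657, -577.643, 231.281] pointing down, gripper open.
Joint ranges: [-2.63, 2.63], [-0.92, 2.1], [0.06, 2.66], [-1.3, 4.44], [0, 2.69], [-3.02, 3.02]. Speed limits (rad/s): [2.22, 2.22, 2.79, 3.14, 3.14, 3.14].

INTERFACE

Orientations are given as [roll, pitch, yaw] about the fixed x, y, z axes, in that order (R = Rz(yaw) Ry(pitch) Rx(roll)).
In Python, from rig import r, vision gives the robot as it stands. The module is installed in compiled form; this text tells all that it offers.
- The arm moves only by the tool play_rows, never from a script. Its argument "steps" is a list of rows, each an object with "delta_pos": the shift along the tool's x, y, z in cm, a list of three; "yaw": the turn about the tool's z in rad; "jaw": the opening in per cent of the stroke, from 0 (shut) to 100 (fully open). A call has exactly 8 rows; each row is the pose to reach, as a shift and turn from the pose commanded when the call began, along the tool's axes at that moment; what a row does not reach only later rows make up. A row lasts 1/10 s, in which the tool goes at most 50 mm and 8.59 degrees, less where a joint would pass 70% of its speed; a pose out of reach is approached as far as the arm can. A call with a gripper value outside its range is refused whole. The fingers move at their own pace and stop on an object; "grip_force" is the grip in N (left out, the last holds). Time passes only in rows, so rows that repeat a pose let the fingers close, or fill a call up. It gives the time, the measured TCP pose, the force, the opening and the grip force at its end, in the units of the state.
- r.sense(): the state, without advancing time (a new reading comes with each control period).
- vision.grab_frame(name): name is "scene" or "top" or "wrist"; returns (picture, depth): 480x640x3 uint8, red, green, blue; 480x640 float32, mm along the optical axis (not along the pixel's ray), 0 where there is no reading.
- vision.calibration(name): a dict with "mtx" (3x3 intrinsics, pixels), "k1" (the pictures are not rectified: a ray, as slopes to the right and down, at radius r is drawn at 1 + k1 r^2 times it, then the intrinsics apply), "extrinsics" (4x4, takes a point from camera to world coordinates). Camera axes: x right, y down, z forward; pixel columns grow to the right and rows downward; lengths in mm; the calibration is good to about 2 mm. A picture is of the moment at which its call begins: read the wrist's pose just before it. calibration takes no time and is no camera call; for the wrist camera it gives the pose at the moment of the call.
- r.sign_off(): hands the job in; it is judged then, once.
Trained networks look in the newest picture that a camera, given by its name, has taken for a name from the list of things; names that differ only in an ending like _2 or _b are one class to them, and where a whole thing is asked for, a point or a joint stands for the part that bears it (a point fixed in the world has none). Each returns a list of dicts, best first, with "conf" (0 to 1); they miss things now and then, are a little off and sometimes report something else, mostly with a low value. They report only what shows in the picture. A call takes as long as a camera call.
- vision.cut_out(camera, thing): "region" (480x640 bool, what is visible of it) and "uv" ([column, row] in pixels, amid what is visible of it).
- vision.landmark_of(camera, thing): "uv" ([column, row] in pixels: a listed point, or the origin of a listed thing).
The state is a dict: "clock": time; "qpos": joint angles; "qvel": joint speeds; "joint_efforts": joint torques, N m; "eef_pos": TCP position; "tcp_rot": TCP orientation; "contact_force": force on the tool from outside, world axes, zero at the start; "wrist_torque": the same for the moment, N m; "opening": opening from 0.0 (shut) to 1.0 (fully open); "grasp_force": force on a finger pad.
Only numpy, scipy, OpenCV 4.12 (cv2) and the standard library are available. Lean on these libraries where they do the work, as an engineer would, in place of code of your own. Each camera call takes 0.05 s, during which the arm holds its last target. There are 200 camera calls.

## Working session

There is one attempt and no reset: what is moved stays moved. The work goes in short steps, Python scripts to look and compute and a tool call to move; the robot and the scene stay as the last step left them, time stands still between calls to the robot, and variables do not carry over. Pictures are saved under pics/ and viewed, at most 10 in all, crops included, and the job is handed in when it is done.

Besides the shell and the picture viewer there is one more tool, called after "Request:" as a command line: name --argument value ..., lists and objects as JSON in quotes. play_rows: Moves the arm, as the interface text tells. Its arguments: {"type":"object","properties":{"steps":{"type":"array"},"grip_force":{"type":"number"}},"required":["steps"]}

```bash
mkdir -p pics; cat > h.py <<'E'
import numpy as np, cv2
from rig import r, vision
def cal(n):
    c=vision.calibration(n); return np.array(c["mtx"]),float(c["k1"]),np.array(c["extrinsics"])
def ray(c,uv):
    m,k,T=c; d=np.array([k,0,0,0,0.])
    p=cv2.undistortPoints(np.array(uv,float).reshape(-1,1,2),m,d)[:,0]
    return p
def pts(c,uv,z):
    p=ray(c,uv); z=np.atleast_1d(z)
    P=np.c_[p*z[:,None],z]; return P@c[2][:3,:3].T+c[2][:3,3]
def onplane(c,uv,h):
    p=ray(c,uv); d=np.c_[p,np.ones(len(p))]@c[2][:3,:3].T; o=c[2][:3,3]
    return o+d*((h-o[2])/d[:,2])[:,None]
def cloud(c,dep,reg):
    v,u=np.nonzero(reg&(dep>0)); return pts(c,np.c_[u,v],dep[v,u])
E
cat > a.py <<'E'
from h import *
s=r.sense(); print(s)
for n in ("scene","top"):
    im,d=vision.grab_frame(n); c=cal(n); print(n,c[2][:3,3].round(),c[0][0,0],c[1])
    cv2.imwrite(f"pics/{n}0.png",im[:,:,::-1])
    for t in ("blue_label_jar","green_label_jar","mug","shaker","garlic"):
        for q in vision.cut_out(n,t)[:2]:
            P=cloud(c,d,q["region"])
            if len(P)<10: continue
            top=P[P[:,2]>np.percentile(P[:,2],95)-8]
            print(t,round(q["conf"],2),np.round(q["uv"]),"med",np.median(P,0).round(),"min",np.percentile(P,3,axis=0).round(),"max",np.percentile(P,97,axis=0).round(),"topmid",((top.min(0)+top.max(0))/2).round(),np.median(top,0).round())
    for t in ("clip_blue","clip_green","yellow_place","rail_range","rack"):
        for q in vision.landmark_of(n,t)[:2]:
            print(t,round(q["conf"],2),np.round(q["uv"]),onplane(c,[q["uv"]],0 if t=="rack" else 10).round(1))
E
python3 a.py
```

```text
{'clock': 0.0, 'qpos': array([-1.18138916e+00,  3.53622859e-01,  1.63414321e+00,  2.18719315e-05,
        1.15521553e+00, -2.39638917e-03]), 'qvel': array([ 5.31621102e-04,  7.27340095e-05, -5.79646167e-04,  3.48373231e-04,
        8.07599185e-04,  3.79954226e-04]), 'joint_efforts': array([-3.76523210e-03, -6.05255699e+01, -3.42068195e+01, -2.46053469e-04,
        9.48456698e-03,  7.33028128e-05]), 'eef_pos': array([ 238.48413556, -577.18621418,  230.57360138]), 'tcp_rot': array([-3.14020376e+00, -2.33263402e-05,  3.91794696e-01]), 'contact_force': array([-0.38592172, -0.56346953, -0.35953276]), 'wrist_torque': array([ 0.03716188,  0.03431932, -0.00897692]), 'grasp_force': 0.0, 'opening': 1.0009473354473315}
scene [-116. -901.  539.] 589.3562870320677 -0.047969116193663654
blue_label_jar 0.62 [237. 237.] med [429.  96.  59.] min [417.  89.   4.] max [453. 121. 104.] topmid [436. 109. 101.] [435. 104. 103.]
green_label_jar 0.75 [336. 300.] med [ 422. -245.   58.] min [ 412. -253.    1.] max [ 448. -218.  104.] topmid [ 321. -368.  193.] [ 424. -239.  103.]
mug 0.76 [237. 199.] med [56
[... 1215 characters left out ...]
n [557. 326.  -0.] max [611. 399.  50.] topmid [583. 361.  47.] [573. 354.  47.]
shaker 0.53 [472. 283.] med [ 465. -359.   76.] min [ 448. -379.   24.] max [ 482. -349.   90.] topmid [ 469. -368.   87.] [ 467. -367.   86.]
garlic 0.59 [323. 293.] med [445. -11.  37.] min [421. -36.  23.] max [469.  13.  51.] topmid [444.  -9.  50.] [445. -11.  44.]
clip_blue 0.94 [332. 222.] [[617.9 -33.1  10. ]]
clip_blue 0.42 [184. 238.] [[573.2 346.8  10. ]]
clip_green 0.56 [367. 226.] [[ 610.2 -120.3   10. ]]
yellow_place 0.87 [298. 215.] [[635.5  55.8  10. ]]
yellow_place 0.24 [273. 293.] [[437.  113.6  10. ]]
rail_range 0.55 [329. 219.] [[625.3 -25.3  10. ]]
rack 0.76 [329. 220.] [[625.6 -24.2   0. ]]
```

```bash
python3 - <<'E'
import cv2,numpy as np
t=cv2.imread("pics/top0.png")[170:340,140:500]; s=cv2.imread("pics/scene0.png")[160:400,190:450]
cv2.imwrite("pics/c1.png",cv2.resize(t,None,fx=2.2,fy=2.2,interpolation=cv2.INTER_CUBIC))
cv2.imwrite("pics/c2.png",cv2.resize(s,None,fx=2.4,fy=2.4,interpolation=cv2.INTER_CUBIC))
E
```

```text
(no output)
```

View pics/c1.png

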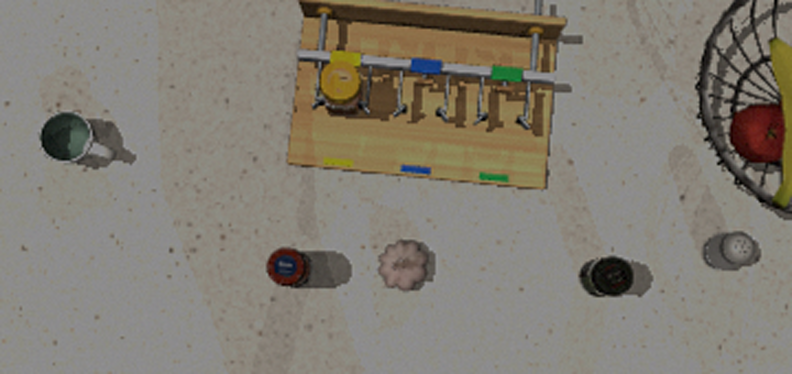

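View pics/c2.png

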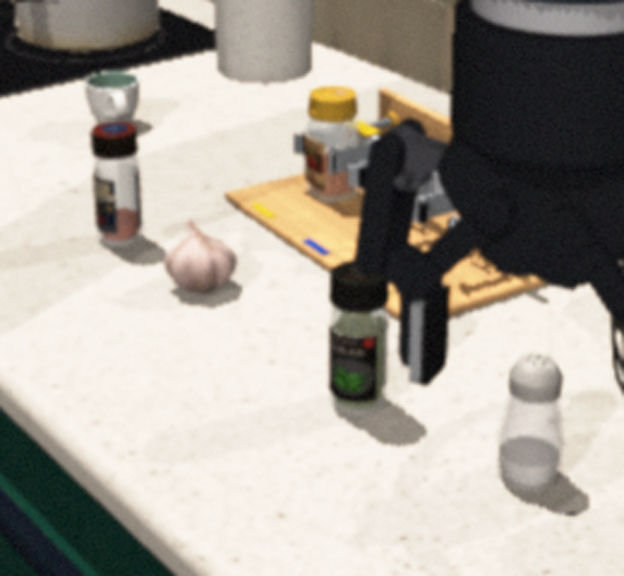

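The top view shows the rack upper middle, turned slightly clockwise. The yellow jar sits in the left clip, and the blue (425,65) and green (507,73) tabs are free. The blue-label jar is at (288,267) and the green-label jar at (608,276). The garlic is between them, the shaker right and the mug left. The network results agree with this. I'll move to a viewpoint above the rack front for a close look.

Request:
play_rows --steps '[{"delta_pos": [3,-3.2,-0.8],"yaw": -0.13,"jaw": 100},{"delta_pos": [6,-6.4,-1.6],"yaw": -0.26,"jaw": 100},{"delta_pos": [9,-9.7,-2.4],"yaw": -0.4,"jaw": 100},{"delta_pos": [12,-12.9,-3.2],"yaw": -0.53,"jaw": 100},{"delta_pos": [15,-16.2,-4],"yaw": -0.67,"jaw": 100},{"delta_pos": [18,-19.4,-4.8],"yaw": -0.8,"jaw": 100},{"delta_pos": [21,-22.6,-5.6],"yaw": -0.94,"jaw": 100},{"delta_pos": [24,-25.8,-6.4],"yaw": -1.08,"jaw": 100}]'

```text
clock: 1.9
eef_pos: [362.2, -245.9, 295.8]
tcp_rot: [3.141, 0.0, 1.477]
contact_force: [0.9, 1.0, -0.2]
opening: 1.002
grasp_force: 0.0
```

Request:
play_rows --steps '[{"delta_pos": [4,1,0],"yaw": 0,"jaw": 100},{"delta_pos": [8,2,0],"yaw": 0,"jaw": 100},{"delta_pos": [12,3.2,0],"yaw": 0,"jaw": 100},{"delta_pos": [15.5,4.2,-0.5],"yaw": 0,"jaw": 100},{"delta_pos": [18,5,-0.5],"yaw": 0,"jaw": 100},{"delta_pos": [18,5,-0.5],"yaw": 0,"jaw": 100},{"delta_pos": [18,5,-0.5],"yaw": 0,"jaw": 100},{"delta_pos": [18,5,-0.5],"yaw": 0,"jaw": 100}]'

```text
clock: 2.7
eef_pos: [429.1, -74.0, 300.2]
tcp_rot: [-3.141, 0.0, 1.471]
contact_force: [-0.4, -0.1, -0.3]
opening: 1.0
grasp_force: 0.0
```

```bash
python3 - <<'E'
from h import *
print(r.sense()["eef_pos"],r.sense()["tcp_rot"])
c=cal("wrist"); im,d=vision.grab_frame("wrist"); cv2.imwrite("pics/w1.png",im[:,:,::-1])
np.savez("w1.npz",im=im,d=d,T=c[2],m=c[0],k=c[1]); print(c[2].round(2))
for t in ("clip_blue","clip_green","yellow_place","rack"):
    for q in vision.landmark_of("wrist",t)[:1]:
        print(t,round(q["conf"],2),np.round(q["uv"]),onplane(c,[q["uv"]],0 if t=="rack" else 10).round(1))
E
```

```text
[429.13823841 -73.98300495 300.20037498] [-3.14131565e+00  3.22537031e-04  1.47147748e+00]
[[ 1.0000e+00 -1.0000e-01 -3.0000e-02  4.3620e+02]
 [-1.0000e-01 -9.6000e-01 -2.6000e-01 -6.7900e+00]
 [ 0.0000e+00  2.6000e-01 -9.6000e-01  4.4241e+02]
 [ 0.0000e+00  0.0000e+00  0.0000e+00  1.0000e+00]]
clip_blue 0.78 [512. 130.] [[619.  -30.8  10. ]]
yellow_place 0.85 [525.  28.] [[627.6  59.9  10. ]]
```

View pics/w1.png

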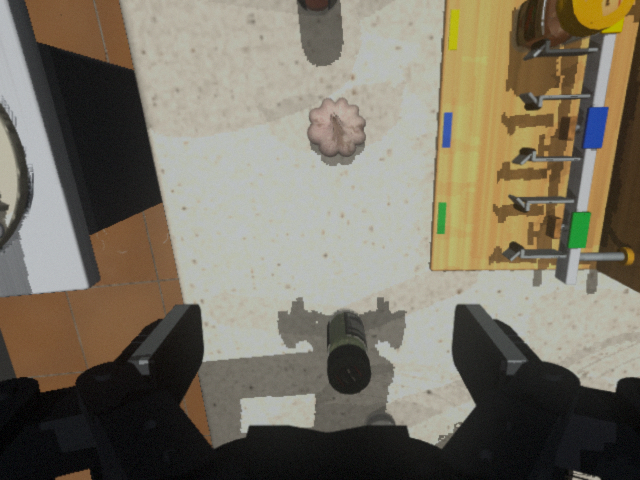

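The wrist view shows the front marks: yellow (454,29), blue (447,129) and green (441,218). The rail tabs are blue (595,128) and green (580,230), and the rollers are blue (532,101)/(524,155) and green (521,203)/(515,250). The garlic is at (337,127).

```bash
python3 - <<'E'
from h import *
f=np.load("w1.npz"); c=(f["m"],float(f["k"]),f["T"]); im=f["im"]; d=f["d"]
h=cv2.cvtColor(im,cv2.COLOR_RGB2HSV); S=(h[...,1]>130)&(h[...,2]>60); H=h[...,0]
res={}
for n,lo,hi in (("y",24,35),("b",105,125),("g",50,85)):
    k,lab,st,ce=cv2.connectedComponentsWithStats((S&(H>=lo)&(H<=hi)).astype(np.uint8))
    for i in range(1,k):
        if st[i,4]>80 and ce[i][0]>420:
            dep=np.median(d[lab==i]); P=pts(c,[ce[i]],dep)[0]; z=10 if ce[i][0]<480 else 71
            print(n,ce[i].round(),st[i,4],"depth",P.round(1),"plane",onplane(c,[ce[i]],z)[0].round(1)); res[n+str(z)]=onplane(c,[ce[i]],z)[0]
print("rollers",onplane(c,[[532,101],[524,155],[521,203],[515,250]],66).round(1))
for uv in ([532,101],[524,155],[521,203],[515,250]):
    u,v=uv; D=d[v-3:v+4,u-3:u+4]; print(pts(c,[uv],np.median(D))[0].round(1))
print("ledge corner",onplane(c,[[431,269],[446,0],[606,270]],10).round(1))
# board front top edge etc.
ys,xs=np.nonzero(d>0); P=pts(c,np.c_[xs,ys],d[ys,xs]); 
b=P[(P[:,0]>640)&(P[:,2]>72)&(P[:,2]<90)&(P[:,1]<20)]; print("board",len(b), b.min(0) if len(b) else "")
E
```

```text
y [454.  29.] 420 depth [562.2  66.5  10.4] plane [562.3  66.5  10. ]
y [614.  27.] 172 depth [671.1  43.5  69.6] plane [670.2  43.3  71. ]
b [595. 127.] 775 depth [662.4 -32.3  69.5] plane [661.5 -32.2  71. ]
b [447. 129.] 224 depth [554.2 -23.1  10.9] plane [554.4 -23.1  10. ]
g [441. 218.] 215 depth [ 546.6 -112.8   10.7] plane [ 546.8 -113.    10. ]
g [579. 229.] 650 depth [ 654.7 -121.8   69.6] plane [ 653.9 -121.4   71. ]
rollers [[ 611.    -5.4   66. ]
 [ 605.8  -49.9   66. ]
 [ 604.3  -92.7   66. ]
 [ 599.8 -137.1   66. ]]
[612.4  -5.4  63.1]
[609.4 -50.9  58. ]
[605.3 -93.2  63.9]
[ 602.1 -138.9   60.8]
ledge corner [[ 534.  -169.3   10. ]
 [ 555.6   91.5   10. ]
 [ 720.9 -188.8   10. ]]
board 53 [ 662.08025965 -186.01632717   72.03242318]
```

Request:
play_rows --steps '[{"delta_pos": [4.2,-0.2,2],"yaw": -0.015,"jaw": 100},{"delta_pos": [8.4,-0.4,4],"yaw": -0.015,"jaw": 100},{"delta_pos": [12.6,-0.6,6.5],"yaw": -0.015,"jaw": 100},{"delta_pos": [16.2,-0.8,9.5],"yaw": -0.015,"jaw": 100},{"delta_pos": [18.5,-0.95,13],"yaw": -0.015,"jaw": 100},{"delta_pos": [18.5,-0.95,16],"yaw": -0.015,"jaw": 100},{"delta_pos": [18.5,-0.95,16],"yaw": -0.015,"jaw": 100},{"delta_pos": [18.5,-0.95,16],"yaw": -0.015,"jaw": 100}]'

```text
clock: 3.75
eef_pos: [438.3, 111.3, 140.6]
tcp_rot: [-3.141, 0.0, 1.486]
contact_force: [0.6, -0.4, 0.5]
opening: 0.998
grasp_force: 0.0
```

```bash
cat > j.py <<'E'
from h import *
import sys
t=sys.argv[1]; s=r.sense(); print(s["eef_pos"].round(1),s["tcp_rot"].round(3))
c=cal("wrist"); im,d=vision.grab_frame("wrist"); cv2.imwrite(sys.argv[2],im[:,:,::-1])
for q in vision.cut_out("wrist",t)[:2]:
    P=cloud(c,d,q["region"]); z=np.percentile(P[:,2],98); top=P[P[:,2]>z-5]
    v,u=np.nonzero(q["region"]); print(t,round(q["conf"],2),np.round(q["uv"]),u.min(),u.max(),v.min(),v.max(),"top z",z.round(1),((np.percentile(top,1,axis=0)+np.percentile(top,99,axis=0))/2).round(1),np.ptp(top,0).round(1))
for q in vision.landmark_of("wrist",t)[:1]: print("lm",round(q["conf"],2),np.round(q["uv"]),onplane(c,[q["uv"]],0).round(1))
E
python3 j.py blue_label_jar pics/w2.png
```

```text
[438.3 111.3 140.6] [-3.141  0.     1.486]
blue_label_jar 0.97 [326. 262.] 284 369 196 315 top z 105.9 [438.5 113.3 104. ] [38.9 39.9  6. ]
lm 0.73 [327. 225.] [[438.2 112.    0. ]]
```

Request:
play_rows --steps '[{"delta_pos": [0.1,0,3],"yaw": 0,"jaw": 100},{"delta_pos": [0.1,0,6],"yaw": 0,"jaw": 100},{"delta_pos": [0.1,0,7.35],"yaw": 0,"jaw": 100},{"delta_pos": [0.1,0,7.35],"yaw": 0,"jaw": 100},{"delta_pos": [0.1,0,7.35],"yaw": 0,"jaw": 50},{"delta_pos": [0.1,0,7.35],"yaw": 0,"jaw": 30},{"delta_pos": [0.1,0,7.35],"yaw": 0,"jaw": 30},{"delta_pos": [0.1,0,7.35],"yaw": 0,"jaw": 30}]' --grip_force 60

```text
clock: 4.7
eef_pos: [439.1, 112.8, 68.0]
tcp_rot: [3.14, -0.001, 1.487]
contact_force: [-2.5, 0.1, 9.7]
opening: 0.461
grasp_force: 59.0
```

Request:
play_rows --steps '[{"delta_pos": [0,0,-1.5],"yaw": 0,"jaw": 30},{"delta_pos": [-1,1,-3.5],"yaw": 0,"jaw": 30},{"delta_pos": [-3.5,3.8,-4],"yaw": 0,"jaw": 30},{"delta_pos": [-6.5,7,-4],"yaw": 0,"jaw": 30},{"delta_pos": [-9.5,10.3,-4],"yaw": 0,"jaw": 30},{"delta_pos": [-11.7,12.7,-3.5],"yaw": 0,"jaw": 30},{"delta_pos": [-12.6,13.7,-2.8],"yaw": 0,"jaw": 30},{"delta_pos": [-12.6,13.7,-2.4],"yaw": 0,"jaw": 30}]'

```text
clock: 5.5
eef_pos: [565.0, -25.4, 90.4]
tcp_rot: [3.141, 0.0, 1.485]
contact_force: [0.4, 0.2, -2.2]
opening: 0.465
grasp_force: 60.7
```

```bash
python3 j.py blue_label_jar pics/w3.png; python3 - <<'E'
from h import *
im,d=vision.grab_frame("scene"); cv2.imwrite("pics/s3.png",cv2.resize(im[180:340,230:450,::-1],None,fx=2.5,fy=2.5,interpolation=cv2.INTER_CUBIC))
E
```

```text
[565.  -25.4  90.4] [3.141 0.    1.485]
blue_label_jar 0.65 [328. 338.] 261 395 223 426 top z 128.2 [565.6 -24.7 126.2] [38.9 39.9  6.4]
lm 0.95 [327. 259.] [[564.6 -33.2   0. ]]
```

View pics/w3.png

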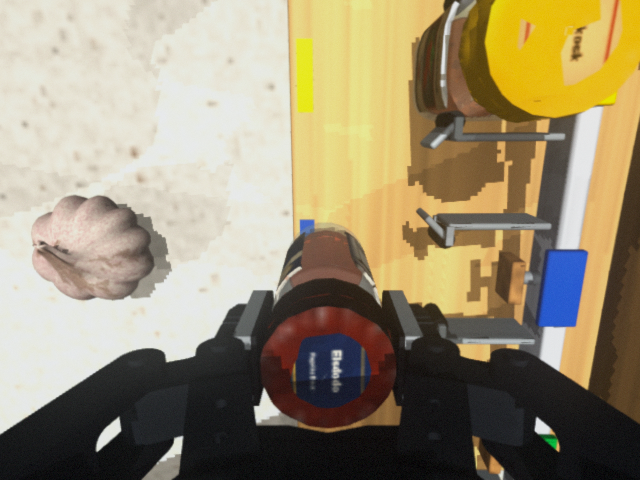

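The jar is held centred under the pads at (328,360), and the blue clip's jaws are ahead at (440,225) and (470,330). The jar's axis lies on the clip line. Lowering it to just above the ledge and advancing.

Request:
play_rows --steps '[{"delta_pos": [0.05,0,0.5],"yaw": 0,"jaw": 30},{"delta_pos": [0.05,0,1.0],"yaw": 0,"jaw": 30},{"delta_pos": [0.05,0.5,1.0],"yaw": 0,"jaw": 30},{"delta_pos": [0.05,1.0,1.0],"yaw": 0,"jaw": 30},{"delta_pos": [0.05,1.5,1.0],"yaw": 0,"jaw": 30},{"delta_pos": [0.05,2.0,1.0],"yaw": 0,"jaw": 30},{"delta_pos": [0.05,2.2,1.0],"yaw": 0,"jaw": 30},{"delta_pos": [0.05,2.2,1.0],"yaw": 0,"jaw": 30}]' --grip_force 80

```text
clock: 6.5
eef_pos: [586.8, -25.8, 80.8]
tcp_rot: [3.141, -0.0, 1.487]
contact_force: [-0.6, 0.5, -0.8]
opening: 0.459
grasp_force: 81.3
```

Request:
play_rows --steps '[{"delta_pos": [0,0.2,0.05],"yaw": 0,"jaw": 30},{"delta_pos": [0,0.4,0.05],"yaw": 0,"jaw": 30},{"delta_pos": [0,0.6,0.05],"yaw": 0,"jaw": 30},{"delta_pos": [0,0.8,0.05],"yaw": 0,"jaw": 30},{"delta_pos": [0,1.0,0.05],"yaw": 0,"jaw": 30},{"delta_pos": [0,1.2,0.05],"yaw": 0,"jaw": 30},{"delta_pos": [0,1.4,0.05],"yaw": 0,"jaw": 30},{"delta_pos": [0,1.5,0.05],"yaw": 0,"jaw": 30}]'

```text
clock: 7.3
eef_pos: [601.4, -27.0, 80.3]
tcp_rot: [-3.142, 0.0, 1.487]
contact_force: [-0.9, -0.9, -0.5]
opening: 0.457
grasp_force: 81.4
```

Request:
play_rows --steps '[{"delta_pos": [0,0.2,0.05],"yaw": 0,"jaw": 30},{"delta_pos": [0,0.4,0.05],"yaw": 0,"jaw": 30},{"delta_pos": [0,0.6,0.05],"yaw": 0,"jaw": 30},{"delta_pos": [0,0.7,0.05],"yaw": 0,"jaw": 30},{"delta_pos": [0,0.8,0.05],"yaw": 0,"jaw": 30},{"delta_pos": [0,0.9,0.05],"yaw": 0,"jaw": 30},{"delta_pos": [0,1.0,0.05],"yaw": 0,"jaw": 30},{"delta_pos": [0,1.0,0.05],"yaw": 0,"jaw": 30}]'

```text
clock: 8.1
eef_pos: [609.6, -27.8, 79.4]
tcp_rot: [-3.138, 0.0, 1.487]
contact_force: [-5.9, -1.5, 2.4]
opening: 0.461
grasp_force: 82.3
```

Request:
play_rows --steps '[{"delta_pos": [0,0.15,0.0],"yaw": 0,"jaw": 30},{"delta_pos": [0,0.3,0.0],"yaw": 0,"jaw": 30},{"delta_pos": [0,0.45,0.0],"yaw": 0,"jaw": 30},{"delta_pos": [0,0.6,0.0],"yaw": 0,"jaw": 30},{"delta_pos": [0,0.7,0.0],"yaw": 0,"jaw": 30},{"delta_pos": [0,0.8,0.0],"yaw": 0,"jaw": 30},{"delta_pos": [0,0.9,0.0],"yaw": 0,"jaw": 30},{"delta_pos": [0,0.9,0.0],"yaw": 0,"jaw": 30}]'

```text
clock: 8.9
eef_pos: [620.9, -28.7, 79.7]
tcp_rot: [3.14, -0.0, 1.487]
contact_force: [2.3, -1.1, -8.7]
opening: 0.454
grasp_force: 81.2
```

Request:
play_rows --steps '[{"delta_pos": [0,0.15,0.0],"yaw": 0,"jaw": 30},{"delta_pos": [0,0.3,0.0],"yaw": 0,"jaw": 30},{"delta_pos": [0,0.45,0.0],"yaw": 0,"jaw": 30},{"delta_pos": [0,0.55,0.0],"yaw": 0,"jaw": 30},{"delta_pos": [0,0.65,0.0],"yaw": 0,"jaw": 30},{"delta_pos": [0,0.75,0.0],"yaw": 0,"jaw": 30},{"delta_pos": [0,0.8,0.0],"yaw": 0,"jaw": 30},{"delta_pos": [0,0.8,0.0],"yaw": 0,"jaw": 30}]'

```text
clock: 9.7
eef_pos: [628.2, -29.3, 79.9]
tcp_rot: [-3.142, 0.0, 1.487]
contact_force: [0.4, -1.9, -5.1]
opening: 0.456
grasp_force: 81.4
```

Request:
play_rows --steps '[{"delta_pos": [0,0.1,0.0],"yaw": 0,"jaw": 30},{"delta_pos": [0,0.15,0.0],"yaw": 0,"jaw": 30},{"delta_pos": [0,0.2,0.0],"yaw": 0,"jaw": 30},{"delta_pos": [0,0.25,0.0],"yaw": 0,"jaw": 30},{"delta_pos": [0,0.3,0.0],"yaw": 0,"jaw": 30},{"delta_pos": [0,0.35,0.0],"yaw": 0,"jaw": 30},{"delta_pos": [0,0.4,0.0],"yaw": 0,"jaw": 30},{"delta_pos": [0,0.4,0.0],"yaw": 0,"jaw": 30}]'

```text
clock: 10.5
eef_pos: [631.1, -29.4, 79.6]
tcp_rot: [-3.139, -0.0, 1.487]
contact_force: [-5.8, -0.1, 1.9]
opening: 0.451
grasp_force: 82.3
```

Request:
play_rows --steps '[{"delta_pos": [0,0.05,0.0],"yaw": 0,"jaw": 30},{"delta_pos": [0,0.1,0.0],"yaw": 0,"jaw": 30},{"delta_pos": [0,0.1,0.0],"yaw": 0,"jaw": 30},{"delta_pos": [0,0.15,0.0],"yaw": 0,"jaw": 30},{"delta_pos": [0,0.15,0.0],"yaw": 0,"jaw": 30},{"delta_pos": [0,0.2,0.0],"yaw": 0,"jaw": 30},{"delta_pos": [0,0.2,0.0],"yaw": 0,"jaw": 30},{"delta_pos": [0,0.2,0.0],"yaw": 0,"jaw": 30}]'

```text
clock: 11.3
eef_pos: [631.5, -29.5, 79.3]
tcp_rot: [-3.136, -0.0, 1.487]
contact_force: [-9.9, 1.2, 4.4]
opening: 0.457
grasp_force: 82.6
```

Request:
play_rows --steps '[{"delta_pos": [0,-0.15,0.0],"yaw": 0,"jaw": 30},{"delta_pos": [0,-0.15,0.0],"yaw": 0,"jaw": 60},{"delta_pos": [0,-0.15,0.0],"yaw": 0,"jaw": 80},{"delta_pos": [0,-0.15,0.0],"yaw": 0,"jaw": 80},{"delta_pos": [0,-0.15,-2],"yaw": 0,"jaw": 80},{"delta_pos": [0,-0.5,-5],"yaw": 0,"jaw": 80},{"delta_pos": [0,-3.0,-7],"yaw": 0,"jaw": 80},{"delta_pos": [0,-6,-7.5],"yaw": 0,"jaw": 80}]'

```text
clock: 12.1
eef_pos: [576.6, -24.8, 157.5]
tcp_rot: [3.136, -0.0, 1.487]
contact_force: [-0.5, 1.0, -0.1]
opening: 0.799
grasp_force: 0.0
```

```bash
python3 j.py blue_label_jar pics/w4.png; python3 - <<'E'
from h import *
print(r.sense()["contact_force"].round(1))
im,d=vision.grab_frame("scene"); cv2.imwrite("pics/s4.png",cv2.resize(im[140:320,230:450,::-1],None,fx=2.5,fy=2.5,interpolation=cv2.INTER_CUBIC))
a=cv2.imread("pics/w4.png"); b=cv2.resize(cv2.imread("pics/s4.png"),(480,400)); 
cv2.imwrite("pics/m4.png",np.hstack([cv2.copyMakeBorder(cv2.resize(a,(320*5//3,400)),0,0,0,0,0)[:, 213:],b]))
E
```

```text
[576.6 -24.8 157.5] [ 3.136 -0.     1.487]
blue_label_jar 0.64 [426. 258.] 371 484 205 309 top z 117.5 [630.6 -27.6 115.5] [40.  37.9  6.4]
lm 0.6 [402. 227.] [[632.3 -34.5   0. ]]
[-0.2 -0.4  0.1]
```

View pics/m4.png

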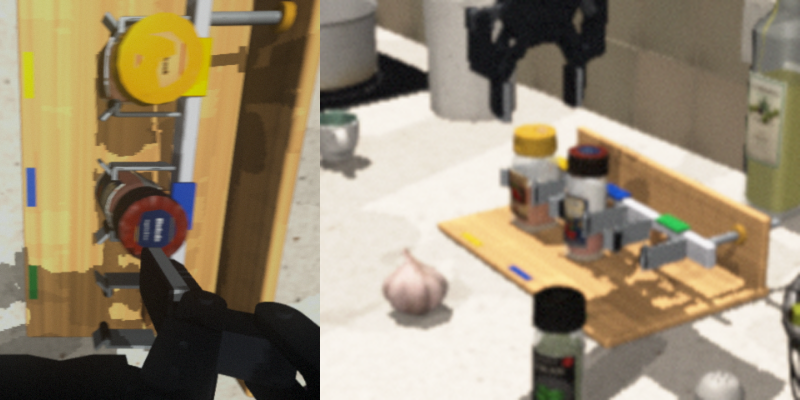

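The blue-label jar stands upright in the blue clip, at left (150,215) and right (585,205). I'll confirm it is home with a gentle push by the shut fingers just above jaw height.

Request:
play_rows --steps '[{"delta_pos": [0,-0.5,0],"yaw": 0,"jaw": 0},{"delta_pos": [0,-0.5,2],"yaw": 0,"jaw": 0},{"delta_pos": [0,-0.5,4.5],"yaw": 0,"jaw": 0},{"delta_pos": [0,-0.5,7],"yaw": 0,"jaw": 0},{"delta_pos": [0,-0.5,8.5],"yaw": 0,"jaw": 0},{"delta_pos": [0,0,8.5],"yaw": 0,"jaw": 0},{"delta_pos": [0,0.5,8.5],"yaw": 0,"jaw": 0},{"delta_pos": [0,0.8,8.5],"yaw": 0,"jaw": 0}]' --grip_force 20

```text
clock: 13.1
eef_pos: [584.0, -25.5, 70.9]
tcp_rot: [3.14, -0.0, 1.487]
contact_force: [-1.6, 0.6, 0.7]
opening: 0.003
grasp_force: 0.2
```

Request:
play_rows --steps '[{"delta_pos": [0,0.2,0],"yaw": 0,"jaw": 0},{"delta_pos": [0,0.4,0],"yaw": 0,"jaw": 0},{"delta_pos": [0,0.6,0],"yaw": 0,"jaw": 0},{"delta_pos": [0,0.7,0],"yaw": 0,"jaw": 0},{"delta_pos": [0,0.8,0],"yaw": 0,"jaw": 0},{"delta_pos": [0,0.9,0],"yaw": 0,"jaw": 0},{"delta_pos": [0,1.0,0],"yaw": 0,"jaw": 0},{"delta_pos": [0,1.0,0],"yaw": 0,"jaw": 0}]'

```text
clock: 13.9
eef_pos: [590.2, -26.1, 71.5]
tcp_rot: [-3.138, 0.0, 1.487]
contact_force: [-16.4, 0.1, 20.8]
opening: -0.0
grasp_force: 6.6
```

Request:
play_rows --steps '[{"delta_pos": [0,-0.5,0],"yaw": 0,"jaw": 0},{"delta_pos": [0,-1.2,0],"yaw": 0,"jaw": 0},{"delta_pos": [0,-3,0],"yaw": 0,"jaw": 0},{"delta_pos": [0,-5,-1],"yaw": 0,"jaw": 0},{"delta_pos": [0,-7,-4],"yaw": 0,"jaw": 20},{"delta_pos": [-2,-10,-8],"yaw": 0,"jaw": 60},{"delta_pos": [-6,-12,-12],"yaw": 0,"jaw": 100},{"delta_pos": [-10,-14,-14],"yaw": 0,"jaw": 100}]'

```text
clock: 14.7
eef_pos: [450.1, -105.4, 206.7]
tcp_rot: [3.138, 0.0, 1.489]
contact_force: [1.0, -0.7, 0.5]
opening: 0.681
grasp_force: 0.0
```

```bash
cat > chk.py <<'E'
from h import *
import sys
o=np.array([621.5,-28.8]); a=-0.085; X=np.array([np.cos(a),np.sin(a)]); Y=np.array([-X[1],X[0]])
s=r.sense(); print(s["eef_pos"].round(1),s["contact_force"].round(1))
for n in ("top","scene","wrist"):
    c=cal(n); im,d=vision.grab_frame(n); cv2.imwrite(f"pics/{n}_{sys.argv[2]}.png",im[:,:,::-1])
    for t in sys.argv[1].split(","):
        for q in vision.cut_out(n,t)[:2]:
            P=cloud(c,d,q["region"]); w=P[:,:2]-o; L=np.c_[w@X,w@Y,P[:,2]]
            z=np.percentile(L[:,2],97); T=L[L[:,2]>z-5]; T=T[(abs(T[:,:2]-np.median(T[:,:2],0))<30).all(1)]
            print(n,t,round(q["conf"],2),"rack cap",((np.percentile(T,1,axis=0)+np.percentile(T,99,axis=0))/2).round(1),np.ptp(T,0).round(1),"world",np.median(P,0).round())
            if n!="top":
                for lo,hi in ((10,25),(25,40),(70,90),(90,115)):
                    B=L[(L[:,2]>lo)&(L[:,2]<hi)]; print("  z",lo,hi,len(B),np.percentile(B,2,axis=0).round(1) if len(B)>20 else "")
E
python3 chk.py blue_label_jar,yellow_place A
```

```text
[ 450.1 -105.4  206.7] [ 1.  -0.7  0.5]
top blue_label_jar 0.83 rack cap [ 14.3   0.2 117.7] [37.4 37.8  9.1] world [625. -30. 113.]
top yellow_place 0.7 rack cap [ 6.8 15.  39.5] [58.7 59.5 58.6] world [623. -14.  10.]
scene blue_label_jar 0.79 rack cap [ 12.5  -4.1 114.2] [39.7 44.   6.6] world [617. -43.  76.]
  z 10 25 103 [-17.  -25.3  12.4]
  z 25 40 110 [-16.3 -24.1  25.3]
  z 70 90 189 [-11.9 -23.6  70.4]
  z 90 115 242 [ -8.3 -23.3  90.9]
scene blue_label_jar 0.66 rack cap [ 24.3 -95.9  60.7] [ 6.8 19.3  5.8] world [ 637. -126.   58.]
  z 10 25 0 
  z 25 40 0 
  z 70 90 0 
  z 90 115 0 
scene yellow_place 0.43 rack cap [-16.8 -67.6   8.7] [59.3 59.8  5.8] world [ 602. -100.    9.]
  z 10 25 383 [ -74.  -147.3   10. ]
  z 25 40 0 
  z 70 90 0 
  z 90 115 9 
wrist blue_label_jar 0.6 rack cap [ -2.8  -3.  112.1] [11.1 29.3  9.4] world [614. -30.  78.]
  z 10 25 447 [-16.2 -20.3  10.4]
  z 25 40 636 [-15.4 -18.4  25.7]
  z 70 90 1822 [-11.  -19.8  70.6]
  z 90 115 2131 [ -8.2 -18.7  90.3]
wrist yellow_place 0.95 rack cap [-21.1 -41.6   9.7] [59.9 59.8 59.7] world [597. -69.  10.]
  z 10 25 12804 [ -71.8 -143.1   10. ]
  z 25 40 0 
  z 70 90 0 
  z 90 115 0
```

The jar now leans forward about 5°, because the knuckles pushed its cap. I'll turn the tool a quarter turn and push low, at jaw height, with the narrow side of the shut fingers. That should right it and seat it.

Request:
play_rows --steps '[{"delta_pos": [1.1,1.3,0.6],"yaw": -0.14,"jaw": 0},{"delta_pos": [2.2,2.6,1.2],"yaw": -0.28,"jaw": 0},{"delta_pos": [3.4,3.9,1.8],"yaw": -0.42,"jaw": 0},{"delta_pos": [4.5,5.2,2.4],"yaw": -0.56,"jaw": 0},{"delta_pos": [5.6,6.5,3],"yaw": -0.7,"jaw": 0},{"delta_pos": [6.8,7.8,3.6],"yaw": -0.84,"jaw": 0},{"delta_pos": [7.9,9.1,4.2],"yaw": -0.98,"jaw": 0},{"delta_pos": [9.05,10.4,4.8],"yaw": -1.12,"jaw": 0}]'

```text
clock: 15.95
eef_pos: [561.6, -22.2, 154.8]
tcp_rot: [-3.141, -0.001, 2.614]
contact_force: [0.0, 0.2, -0.4]
opening: 0.0
grasp_force: 0.0
```

Request:
play_rows --steps '[{"delta_pos": [0,0,0],"yaw": -0.14,"jaw": 0},{"delta_pos": [0,0,0],"yaw": -0.28,"jaw": 0},{"delta_pos": [0,0,0],"yaw": -0.42,"jaw": 0},{"delta_pos": [0,0,0],"yaw": -0.45,"jaw": 0},{"delta_pos": [0,0,0],"yaw": -0.45,"jaw": 0},{"delta_pos": [0,0,0],"yaw": -0.45,"jaw": 0},{"delta_pos": [0,0,0],"yaw": -0.45,"jaw": 0},{"delta_pos": [0,0,0],"yaw": -0.45,"jaw": 0}]'

```text
clock: 16.75
eef_pos: [561.2, -23.5, 156.0]
tcp_rot: [-3.142, -0.0, 3.056]
contact_force: [1.9, -0.0, 0.6]
opening: -0.002
grasp_force: 0.0
```

Request:
play_rows --steps '[{"delta_pos": [0,0,3.5],"yaw": 0,"jaw": 0},{"delta_pos": [0,0,7],"yaw": 0,"jaw": 0},{"delta_pos": [0,0,10],"yaw": 0,"jaw": 0},{"delta_pos": [0,0,11],"yaw": 0,"jaw": 0},{"delta_pos": [-0.6,0,11],"yaw": 0,"jaw": 0},{"delta_pos": [-1.2,0,11],"yaw": 0,"jaw": 0},{"delta_pos": [-1.8,0,11],"yaw": 0,"jaw": 0},{"delta_pos": [-2.0,0,11],"yaw": 0,"jaw": 0}]'

```text
clock: 17.55
eef_pos: [583.3, -25.5, 47.6]
tcp_rot: [3.141, 0.003, 3.057]
contact_force: [0.1, -0.2, 0.6]
opening: -0.001
grasp_force: 0.0
```

Request:
play_rows --steps '[{"delta_pos": [-0.2,0,0],"yaw": 0,"jaw": 0},{"delta_pos": [-0.4,0,0],"yaw": 0,"jaw": 0},{"delta_pos": [-0.6,0,0],"yaw": 0,"jaw": 0},{"delta_pos": [-0.8,0,0],"yaw": 0,"jaw": 0},{"delta_pos": [-1.0,0,0],"yaw": 0,"jaw": 0},{"delta_pos": [-1.2,0,0],"yaw": 0,"jaw": 0},{"delta_pos": [-1.2,0,0],"yaw": 0,"jaw": 0},{"delta_pos": [-1.2,0,0],"yaw": 0,"jaw": 0}]'

```text
clock: 18.35
eef_pos: [593.0, -26.3, 46.1]
tcp_rot: [3.142, -0.0, 3.057]
contact_force: [0.0, 0.4, 0.5]
opening: -0.002
grasp_force: 0.0
```

Request:
play_rows --steps '[{"delta_pos": [-0.1,0,0],"yaw": 0,"jaw": 0},{"delta_pos": [-0.2,0,0],"yaw": 0,"jaw": 0},{"delta_pos": [-0.3,0,0],"yaw": 0,"jaw": 0},{"delta_pos": [-0.4,0,0],"yaw": 0,"jaw": 0},{"delta_pos": [-0.5,0,0],"yaw": 0,"jaw": 0},{"delta_pos": [-0.6,0,0],"yaw": 0,"jaw": 0},{"delta_pos": [-0.6,0,0],"yaw": 0,"jaw": 0},{"delta_pos": [-0.6,0,0],"yaw": 0,"jaw": 0}]'

```text
clock: 19.15
eef_pos: [598.0, -26.8, 45.8]
tcp_rot: [-3.142, -0.002, 3.057]
contact_force: [-5.8, -0.4, 2.2]
opening: 0.0
grasp_force: 2.3
```

Request:
play_rows --steps '[{"delta_pos": [-0.05,0,0],"yaw": 0,"jaw": 0},{"delta_pos": [-0.1,0,0],"yaw": 0,"jaw": 0},{"delta_pos": [-0.15,0,0],"yaw": 0,"jaw": 0},{"delta_pos": [-0.2,0,0],"yaw": 0,"jaw": 0},{"delta_pos": [-0.2,0,0],"yaw": 0,"jaw": 0},{"delta_pos": [-0.25,0,0],"yaw": 0,"jaw": 0},{"delta_pos": [-0.25,0,0],"yaw": 0,"jaw": 0},{"delta_pos": [-0.25,0,0],"yaw": 0,"jaw": 0}]'

```text
clock: 19.95
eef_pos: [598.6, -26.9, 45.7]
tcp_rot: [-3.141, -0.006, 3.057]
contact_force: [-12.6, 1.2, 7.6]
opening: 0.003
grasp_force: 4.7
```

Request:
play_rows --steps '[{"delta_pos": [-0.05,0,0],"yaw": 0,"jaw": 0},{"delta_pos": [-0.1,0,0],"yaw": 0,"jaw": 0},{"delta_pos": [-0.15,0,0],"yaw": 0,"jaw": 0},{"delta_pos": [-0.2,0,0],"yaw": 0,"jaw": 0},{"delta_pos": [-0.2,0,0],"yaw": 0,"jaw": 0},{"delta_pos": [-0.2,0,0],"yaw": 0,"jaw": 0},{"delta_pos": [-0.2,0,0],"yaw": 0,"jaw": 0},{"delta_pos": [-0.2,0,0],"yaw": 0,"jaw": 0}]'

```text
clock: 20.75
eef_pos: [599.0, -27.0, 45.4]
tcp_rot: [-3.141, -0.009, 3.057]
contact_force: [-17.8, 0.8, 10.9]
opening: -0.003
grasp_force: 6.3
```

Request:
play_rows --steps '[{"delta_pos": [0.5,0,0],"yaw": 0,"jaw": 0},{"delta_pos": [1.0,0,0],"yaw": 0,"jaw": 0},{"delta_pos": [2,0,0],"yaw": 0,"jaw": 0},{"delta_pos": [3,0,0],"yaw": 0,"jaw": 0},{"delta_pos": [3.5,0,-3],"yaw": 0,"jaw": 0},{"delta_pos": [4,0,-7],"yaw": 0.1,"jaw": 0},{"delta_pos": [6,2,-11],"yaw": 0.24,"jaw": 0},{"delta_pos": [9,4,-14],"yaw": 0.38,"jaw": 0}]'

```text
clock: 21.55
eef_pos: [518.1, 20.4, 188.5]
tcp_rot: [3.14, 0.003, 2.67]
contact_force: [0.6, 0.4, 0.6]
opening: -0.002
grasp_force: 0.0
```

```bash
python3 chk.py blue_label_jar B
```

```text
[518.1  20.4 188.5] [0.6 0.4 0.6]
scene blue_label_jar 0.87 rack cap [  8.8  -3.8 114.3] [38.9 41.5  6.6] world [617. -44.  77.]
  z 10 25 99 [-16.9 -25.4  12.6]
  z 25 40 108 [-15.3 -24.1  25.2]
  z 70 90 185 [-12.4 -23.6  70.6]
  z 90 115 238 [ -8.8 -23.1  91.1]
wrist blue_label_jar 0.61 rack cap [ -5.8   0.9 115.1] [5.6 9.5 5.5] world [614. -27. 110.]
  z 10 25 0 
  z 25 40 0 
  z 70 90 0 
  z 90 115 301 [-9.4 -3.4 96.7]
```

```bash
cat > tilt.py <<'E'
from h import *
from scipy.optimize import least_squares
import sys
tag=sys.argv[1]
o=np.array([621.5,-28.8]); a=-0.085; X=np.array([np.cos(a),np.sin(a)]); Y=np.array([-X[1],X[0]])
c=cal("scene"); im,d=vision.grab_frame("scene"); cv2.imwrite(f"pics/scene_{tag}.png",im[:,:,::-1])
for t in sys.argv[2].split(","):
    q=vision.cut_out("scene",t)[0]; reg=cv2.erode(q["region"].astype(np.uint8),np.ones((3,3)))>0
    P=cloud(c,d,reg); w=P[:,:2]-o; L=np.c_[w@X,w@Y,P[:,2]]; m=np.median(L,0); L=L[(abs(L[:,:2]-m[:2])<28).all(1)]
    z0=float(sys.argv[3]) if t==sys.argv[2].split(",")[0] else 0
    L=L[(L[:,2]>z0+5)&(L[:,2]<z0+98)]
    def f(p):
        s=(L[:,2]-z0-55)/100; return np.hypot(L[:,0]-p[0]-p[2]*s,L[:,1]-p[1]-p[3]*s)-20.5
    g=least_squares(f,[m[0]+8,m[1]+15,0,0],loss="soft_l1",f_scale=1.0)
    print(t,round(q["conf"],2),len(L),"axis at mid (rack x,y)",g.x[:2].round(1),"lean mm/100mm",g.x[2:].round(1),"res",np.median(abs(g.fun)).round(2))
E
python3 tilt.py C blue_label_jar,green_label_jar 11
python3 - <<'E'
import cv2
a=cv2.imread("pics/scene_C.png")[160:360,230:450]
cv2.imwrite("pics/sc5.png",cv2.resize(a,None,fx=3,fy=3,interpolation=cv2.INTER_CUBIC))
E
```

```text
blue_label_jar 0.74 540 axis at mid (rack x,y) [ 8.6 -1.3] lean mm/100mm [9.  0.7] res 1.32
green_label_jar 0.63 1072 axis at mid (rack x,y) [-170.4 -217.7] lean mm/100mm [0.7 1.3] res 0.91
```

View pics/sc5.png

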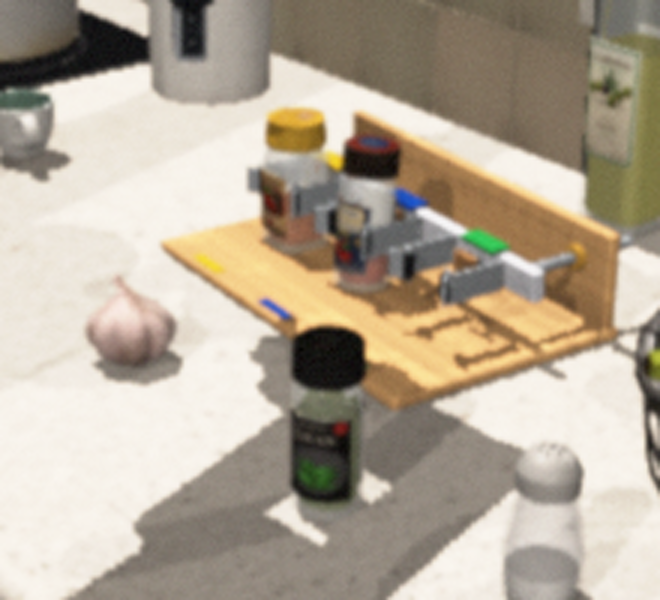

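The blue jar's cap (371,155 in the crop) leans about 5° toward the back, though at jaw height the jar is at the end. I'll regrip the cap between the flat pads to right it.

Request:
play_rows --steps '[{"delta_pos": [-1.6,0.1,0],"yaw": 0.145,"jaw": 100},{"delta_pos": [-3.2,0.2,0],"yaw": 0.29,"jaw": 100},{"delta_pos": [-4.8,0.3,0],"yaw": 0.435,"jaw": 100},{"delta_pos": [-6.4,0.4,0],"yaw": 0.58,"jaw": 100},{"delta_pos": [-8,0.5,0],"yaw": 0.725,"jaw": 100},{"delta_pos": [-9.6,0.6,0],"yaw": 0.87,"jaw": 100},{"delta_pos": [-11.2,0.7,0],"yaw": 1.015,"jaw": 100},{"delta_pos": [-12.4,0.7,0],"yaw": 1.16,"jaw": 100}]'

```text
clock: 22.8
eef_pos: [632.0, -30.0, 184.7]
tcp_rot: [-3.14, 0.0, 1.511]
contact_force: [0.2, 0.1, -0.0]
opening: 1.0
grasp_force: 0.0
```

Request:
play_rows --steps '[{"delta_pos": [0,0,3.5],"yaw": 0.024,"jaw": 90},{"delta_pos": [0,0,7],"yaw": 0.024,"jaw": 90},{"delta_pos": [0,0,9.5],"yaw": 0.024,"jaw": 90},{"delta_pos": [0,0,10.5],"yaw": 0.024,"jaw": 90},{"delta_pos": [0,0,10.5],"yaw": 0.024,"jaw": 55},{"delta_pos": [0,0,10.5],"yaw": 0.024,"jaw": 30},{"delta_pos": [0,0,10.5],"yaw": 0.024,"jaw": 30},{"delta_pos": [0,0,10.5],"yaw": 0.024,"jaw": 30}]' --grip_force 80

```text
clock: 23.6
eef_pos: [632.1, -29.2, 82.5]
tcp_rot: [3.14, 0.0, 1.493]
contact_force: [-1.1, 0.3, 1.9]
opening: 0.459
grasp_force: 79.2
```

Request:
play_rows --steps '[{"delta_pos": [0,0.05,0.05],"yaw": 0,"jaw": 30},{"delta_pos": [0,0.1,0.1],"yaw": 0,"jaw": 30},{"delta_pos": [0,0.15,0.1],"yaw": 0,"jaw": 30},{"delta_pos": [0,0.2,0.1],"yaw": 0,"jaw": 30},{"delta_pos": [0,0.2,0.1],"yaw": 0,"jaw": 30},{"delta_pos": [0,0.2,0.1],"yaw": 0,"jaw": 30},{"delta_pos": [0,0.2,0.1],"yaw": 0,"jaw": 30},{"delta_pos": [0,0.2,0.1],"yaw": 0,"jaw": 30}]'

```text
clock: 24.4
eef_pos: [632.7, -29.2, 82.4]
tcp_rot: [-3.141, 0.0, 1.493]
contact_force: [-9.5, -0.1, 17.4]
opening: 0.458
grasp_force: 82.6
```

```bash
python3 tilt.py D blue_label_jar,green_label_jar 11
```

```text
blue_label_jar 0.63 493 axis at mid (rack x,y) [ 8.8 -1.2] lean mm/100mm [5.5 2.1] res 1.33
green_label_jar 0.9 1090 axis at mid (rack x,y) [-170.4 -217.6] lean mm/100mm [1.  1.2] res 0.95
```

Request:
play_rows --steps '[{"delta_pos": [0,-0.2,-0.1],"yaw": 0,"jaw": 30},{"delta_pos": [0,-0.2,-0.1],"yaw": 0,"jaw": 45},{"delta_pos": [0,-0.2,-0.1],"yaw": 0,"jaw": 60},{"delta_pos": [0,-0.2,-0.1],"yaw": 0,"jaw": 75},{"delta_pos": [0,-0.2,-0.1],"yaw": 0,"jaw": 75},{"delta_pos": [0,-0.2,-2],"yaw": 0,"jaw": 80},{"delta_pos": [0,-0.2,-5],"yaw": 0,"jaw": 80},{"delta_pos": [0,-0.2,-8],"yaw": 0,"jaw": 80}]'

```text
clock: 25.35
eef_pos: [630.8, -29.1, 160.3]
tcp_rot: [-3.14, 0.0, 1.493]
contact_force: [0.7, 0.2, -0.7]
opening: 0.801
grasp_force: 0.0
```

```bash
python3 tilt.py E blue_label_jar,green_label_jar 11;  python3 j.py blue_label_jar pics/w6.png
python3 - <<'E'
import cv2
a=cv2.imread("pics/scene_E.png")[170:290,290:410]
b=cv2.imread("pics/w6.png")
cv2.imwrite("pics/sc6.png",cv2.hconcat([cv2.resize(a,(400,400),interpolation=cv2.INTER_CUBIC),cv2.resize(b[:, 100:580],(400,400))]))
E
```

```text
blue_label_jar 0.55 591 axis at mid (rack x,y) [ 8.3 -1.5] lean mm/100mm [6.3 1.7] res 1.22
green_label_jar 0.59 1069 axis at mid (rack x,y) [-170.4 -217.6] lean mm/100mm [1.  0.9] res 0.84
[632.7 -29.1 162.1] [ 3.138 -0.     1.493]
blue_label_jar 0.61 [326. 261.] 285 366 204 308 top z 117.1 [632.5 -28.6 115.1] [39.7 39.3  6. ]
lm 0.82 [317. 224.] [[625.6 -32.3   0. ]]
```

View pics/sc6.png

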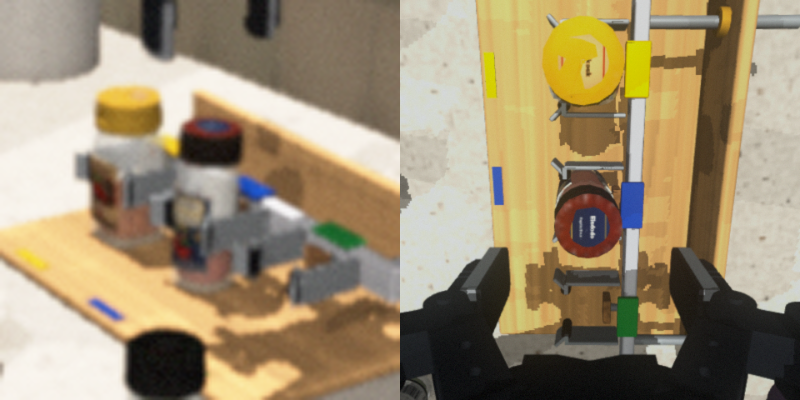

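The scene crop (left) and wrist view (right) show the blue jar in its clip, nearly parallel to the fixed yellow jar. I'll measure the remaining lean with the jaw band left out of the fit.

```bash
cat > tilt2.py <<'E'
from h import *
from scipy.optimize import least_squares
import sys
t=sys.argv[1]; z0=float(sys.argv[2])
o=np.array([621.5,-28.8]); a=-0.085; X=np.array([np.cos(a),np.sin(a)]); Y=np.array([-X[1],X[0]])
for n in ("scene","wrist"):
    c=cal(n); im,d=vision.grab_frame(n)
    qs=vision.cut_out(n,t)
    if not qs: continue
    reg=cv2.erode(qs[0]["region"].astype(np.uint8),np.ones((3,3)))>0
    P=cloud(c,d,reg); w=P[:,:2]-o; L=np.c_[w@X,w@Y,P[:,2]]; m=np.median(L,0); L=L[(abs(L[:,:2]-m[:2])<28).all(1)]
    for lo,hi in ((6,24),(24,36),(64,84),(86,100)):
        B=L[(L[:,2]>z0+lo)&(L[:,2]<z0+hi)]
        if len(B)<15: continue
        g=least_squares(lambda p:np.hypot(B[:,0]-p[0],B[:,1]-p[1])-20.5,[m[0]+8,m[1]+(15 if n=="scene" else -10)],loss="soft_l1",f_scale=0.7)
        print(n,lo,hi,len(B),g.x.round(1),"res",np.median(abs(g.fun)).round(2))
E
python3 tilt2.py blue_label_jar 11; python3 tilt2.py green_label_jar 0
```

```text
scene 6 24 128 [ 6.4 -2.7] res 1.19
scene 24 36 33 [ 7.1 -4.7] res 1.34
scene 64 84 153 [ 9.7 -0.9] res 1.48
scene 86 100 114 [10.6 -1. ] res 1.33
wrist 24 36 85 [ 7.2 -1.1] res 0.25
wrist 64 84 455 [ 9.5 -0.7] res 0.27
wrist 86 100 502 [10.5 -0.2] res 0.16
scene 6 24 201 [-170.6 -217.8] res 0.97
scene 24 36 143 [-170.7 -218. ] res 0.97
scene 64 84 235 [-169.8 -217.1] res 1.07
scene 86 100 172 [-170.1 -217.6] res 0.87
wrist 6 24 557 [-141.3 -189.8] res 1.6
wrist 24 36 272 [-169.6 -216.2] res 0.5
```

Request:
play_rows --steps '[{"delta_pos": [0,-0.35,3],"yaw": 0,"jaw": 80},{"delta_pos": [0,-0.35,6],"yaw": 0,"jaw": 80},{"delta_pos": [0,-0.35,7.8],"yaw": 0,"jaw": 80},{"delta_pos": [0,-0.35,7.8],"yaw": 0,"jaw": 80},{"delta_pos": [0,-0.35,7.8],"yaw": 0,"jaw": 55},{"delta_pos": [0,-0.35,7.8],"yaw": 0,"jaw": 30},{"delta_pos": [0,-0.35,7.8],"yaw": 0,"jaw": 30},{"delta_pos": [0,-0.35,7.8],"yaw": 0,"jaw": 30}]' --grip_force 40

```text
clock: 26.85
eef_pos: [628.9, -28.9, 83.6]
tcp_rot: [3.139, 0.0, 1.493]
contact_force: [0.6, -1.1, 5.7]
opening: 0.463
grasp_force: 41.0
```

Request:
play_rows --steps '[{"delta_pos": [0,0,0],"yaw": 0,"jaw": 45},{"delta_pos": [0,0,0],"yaw": 0,"jaw": 60},{"delta_pos": [0,0,0],"yaw": 0,"jaw": 75},{"delta_pos": [0,0,0],"yaw": 0,"jaw": 75},{"delta_pos": [0,0,-2],"yaw": 0,"jaw": 80},{"delta_pos": [0,0,-5],"yaw": 0,"jaw": 80},{"delta_pos": [0,0,-8],"yaw": 0,"jaw": 80},{"delta_pos": [0,0,-8],"yaw": 0,"jaw": 80}]'

```text
clock: 27.65
eef_pos: [630.2, -28.9, 166.2]
tcp_rot: [3.135, -0.0, 1.493]
contact_force: [0.7, -0.4, 1.0]
opening: 0.802
grasp_force: 0.0
```

```bash
python3 tilt2.py blue_label_jar 11;python3 j.py blue_label_jar pics/w7.png
```

```text
scene 6 24 114 [ 6.8 -1.9] res 1.05
scene 24 36 37 [ 8.3 -4.5] res 0.99
scene 64 84 147 [ 7.8 -1. ] res 1.48
scene 86 100 105 [ 7.5 -1.8] res 1.18
wrist 6 24 34 [ 8.  -1.2] res 0.35
wrist 24 36 124 [ 7.8 -1.1] res 0.26
wrist 64 84 410 [ 7.8 -0.9] res 0.25
wrist 86 100 515 [ 7.8 -0.6] res 0.16
[626.9 -28.8 161. ] [-3.14   0.     1.493]
blue_label_jar 0.88 [334. 260.] 292 372 204 310 top z 116.1 [629.5 -28.9 114.4] [38.3 39.8  6.1]
lm 0.91 [331. 226.] [[629.1 -33.9   0. ]]
```

Blue is upright now (axis x 7.8 at every height). To confirm it is home, I'll measure the free green pad's face in rack coordinates.

```bash
python3 - <<'E'
from h import *
o=np.array([621.5,-28.8]); a=-0.085; X=np.array([np.cos(a),np.sin(a)]); Y=np.array([-X[1],X[0]])
def show(c,im,d,nm):
    v,u=np.nonzero(d>0); P=pts(c,np.c_[u,v],d[v,u]); w=P[:,:2]-o; L=np.c_[w@X,w@Y,P[:,2]]
    for y0 in (-90,0):
        k=(abs(L[:,1]-y0)<13)&(L[:,2]>38)&(L[:,2]<75)&(L[:,0]>5)&(L[:,0]<60)
        h=np.round(L[k]/[3,1,6]).astype(int)
        print(nm,y0,k.sum(),"x hist z40-66:",{int(x)*3:(int((h[:,0]==x).sum()),round(float(np.median(L[k][h[:,0]==x][:,2])),0),round(float(np.ptp(L[k][h[:,0]==x][:,1])),0), np.median(im[v[k][h[:,0]==x],u[k][h[:,0]==x]],axis=0).astype(int).tolist()) for x in np.unique(h[:,0])})
f=np.load("w1.npz"); show((f["m"],float(f["k"]),f["T"]),f["im"],f["d"],"w1")
c=cal("wrist"); im,d=vision.grab_frame("wrist"); show(c,im,d,"now")
np.savez("w7.npz",im=im,d=d,T=c[2],m=c[0],k=c[1])
E
```

```text
w1 -90 1057 x hist z40-66: {21: (12, 57.0, 16.0, [62, 50, 32]), 24: (225, 58.0, 19.0, [66, 52, 33]), 27: (68, 63.0, 19.0, [141, 101, 57]), 30: (3, 62.0, 11.0, [126, 99, 67]), 33: (71, 68.0, 26.0, [39, 94, 45]), 36: (129, 69.0, 26.0, [35, 147, 55]), 39: (280, 55.0, 26.0, [57, 69, 54]), 42: (96, 70.0, 26.0, [32, 148, 54]), 45: (94, 70.0, 26.0, [32, 148, 55]), 48: (79, 69.0, 25.0, [35, 148, 56])}
w1 0 1289 x hist z40-66: {21: (7, 60.0, 15.0, [60, 46, 31]), 24: (279, 58.0, 20.0, [63, 47, 31]), 27: (72, 63.0, 20.0, [143, 100, 57]), 30: (13, 61.0, 15.0, [127, 94, 58]), 33: (108, 68.0, 25.0, [37, 50, 88]), 36: (152, 69.0, 25.0, [38, 70, 158]), 39: (321, 56.0, 26.0, [56, 66, 63]), 42: (110, 70.0, 25.0, [36, 71, 160]), 45: (112, 70.0, 25.0, [35, 70, 159]), 48: (106, 69.0, 25.0, [38, 71, 158]), 51: (9, 69.0, 24.0, [105, 94, 121])}
now -90 1384 x hist z40-66: {24: (185, 62.0, 21.0, [83, 60, 36]), 27: (186, 62.0, 21.0, [86, 62, 36]), 30: (51, 57.0, 20.0, [72, 65, 51]), 33: (104, 69.0, 26.0, [49, 79, 37]), 36: (177, 70.0, 26.0, [31, 97, 38]), 39: (184, 69.0, 26.0, [31, 97, 38]), 42: (167, 70.0, 26.0, [31, 98, 37]), 45: (170, 69.0, 26.0, [31, 97, 37]), 48: (156, 69.0, 26.0, [33, 96, 38]), 51: (4, 68.0, 13.0, [88, 108, 53])}
now 0 1512 x hist z40-66: {21: (1, 74.0, 0.0, [170, 165, 149]), 24: (28, 56.0, 3.0, [91, 80, 67]), 27: (41, 58.0, 6.0, [93, 70, 48]), 30: (125, 62.0, 15.0, [136, 96, 59]), 33: (208, 63.0, 26.0, [102, 76, 67]), 36: (226, 69.0, 26.0, [44, 77, 171]), 39: (218, 70.0, 26.0, [45, 79, 172]), 42: (225, 70.0, 26.0, [46, 80, 172]), 45: (216, 70.0, 26.0, [48, 80, 172]), 48: (215, 70.0, 26.0, [50, 82, 172]), 51: (9, 69.0, 13.0, [107, 102, 120])}
```

The free pad's face is at x≈24, so a home axis is about 8.5. The blue jar at 7.8 is home or within 1 mm, and I'll firm it later. Going for the green jar now.

Request:
play_rows --steps '[{"delta_pos": [-3.2,-2.6,0],"yaw": 0,"jaw": 100},{"delta_pos": [-6.6,-5.4,0],"yaw": 0,"jaw": 100},{"delta_pos": [-10,-8.1,0],"yaw": 0,"jaw": 100},{"delta_pos": [-13.4,-10.9,0],"yaw": 0,"jaw": 100},{"delta_pos": [-16.8,-13.7,0],"yaw": 0,"jaw": 100},{"delta_pos": [-20,-16.3,0],"yaw": 0,"jaw": 100},{"delta_pos": [-21.6,-17.6,1],"yaw": 0,"jaw": 100},{"delta_pos": [-21.6,-17.6,2],"yaw": 0,"jaw": 100}]'

```text
clock: 28.85
eef_pos: [433.7, -231.9, 141.7]
tcp_rot: [-3.141, 0.0, 1.49]
contact_force: [0.2, 0.1, -0.0]
opening: 1.0
grasp_force: 0.0
```

```bash
python3 j.py green_label_jar pics/w8.png
```

```text
[ 433.7 -231.9  141.7] [-3.141  0.     1.49 ]
green_label_jar 0.78 [330. 259.] 283 370 195 313 top z 106.1 [ 433.9 -229.2  104.1] [39.9 40.4  6. ]
lm 0.89 [331. 225.] [[ 436.4 -231.7    0. ]]
```

Request:
play_rows --steps '[{"delta_pos": [0.25,0.05,3],"yaw": 0,"jaw": 100},{"delta_pos": [0.25,0.05,6],"yaw": 0,"jaw": 100},{"delta_pos": [0.25,0.05,7.35],"yaw": 0,"jaw": 100},{"delta_pos": [0.25,0.05,7.35],"yaw": 0,"jaw": 75},{"delta_pos": [0.25,0.05,7.35],"yaw": 0,"jaw": 50},{"delta_pos": [0.25,0.05,7.35],"yaw": 0,"jaw": 30},{"delta_pos": [0.25,0.05,7.35],"yaw": 0,"jaw": 30},{"delta_pos": [0.25,0.05,7.35],"yaw": 0,"jaw": 30}]' --grip_force 80

```text
clock: 29.8
eef_pos: [437.0, -228.3, 69.9]
tcp_rot: [3.14, 0.001, 1.493]
contact_force: [-0.5, 0.5, 7.8]
opening: 0.459
grasp_force: 79.5
```

Request:
play_rows --steps '[{"delta_pos": [0,0,-1.5],"yaw": 0.007,"jaw": 30},{"delta_pos": [1,1,-3.5],"yaw": 0.007,"jaw": 30},{"delta_pos": [3.8,4,-3.8],"yaw": 0.007,"jaw": 30},{"delta_pos": [6.8,7.1,-3.8],"yaw": 0.007,"jaw": 30},{"delta_pos": [9.6,10,-3.8],"yaw": 0.007,"jaw": 30},{"delta_pos": [11.6,12.1,-3],"yaw": 0.007,"jaw": 30},{"delta_pos": [12.33,12.9,-2],"yaw": 0.007,"jaw": 30},{"delta_pos": [12.33,12.9,-1.5],"yaw": 0.007,"jaw": 30}]'

```text
clock: 30.6
eef_pos: [574.7, -114.3, 82.9]
tcp_rot: [-3.141, -0.0, 1.488]
contact_force: [-0.6, 0.6, -1.6]
opening: 0.457
grasp_force: 80.3
```

```bash
python3 j.py green_label_jar pics/w9.png
```

```text
[ 574.7 -114.3   82.9] [-3.141 -0.     1.488]
lm 0.69 [323. 262.] [[ 572.  -121.3    0. ]]
```

Request:
play_rows --steps '[{"delta_pos": [-0.1,0.3,0.2],"yaw": 0,"jaw": 30},{"delta_pos": [-0.1,0.8,0.2],"yaw": 0,"jaw": 30},{"delta_pos": [-0.1,1.3,0.2],"yaw": 0,"jaw": 30},{"delta_pos": [-0.1,1.7,0.2],"yaw": 0,"jaw": 30},{"delta_pos": [-0.1,2.0,0.2],"yaw": 0,"jaw": 30},{"delta_pos": [-0.1,2.2,0.2],"yaw": 0,"jaw": 30},{"delta_pos": [-0.1,2.4,0.2],"yaw": 0,"jaw": 30},{"delta_pos": [-0.1,2.6,0.2],"yaw": 0,"jaw": 30}]'

```text
clock: 31.55
eef_pos: [598.4, -117.2, 81.2]
tcp_rot: [-3.137, -0.001, 1.486]
contact_force: [-6.6, 4.5, 4.7]
opening: 0.46
grasp_force: 80.5
```

Request:
play_rows --steps '[{"delta_pos": [0,0.15,0],"yaw": 0,"jaw": 30},{"delta_pos": [0,0.3,0],"yaw": 0,"jaw": 30},{"delta_pos": [0,0.45,0],"yaw": 0,"jaw": 30},{"delta_pos": [0,0.6,0],"yaw": 0,"jaw": 30},{"delta_pos": [0,0.75,0],"yaw": 0,"jaw": 30},{"delta_pos": [0,0.9,0],"yaw": 0,"jaw": 30},{"delta_pos": [0,1.0,0],"yaw": 0,"jaw": 30},{"delta_pos": [0,1.1,0],"yaw": 0,"jaw": 30}]'

```text
clock: 32.35
eef_pos: [611.0, -118.6, 81.2]
tcp_rot: [-3.141, -0.001, 1.486]
contact_force: [-0.8, 4.5, -5.6]
opening: 0.458
grasp_force: 80.4
```

Request:
play_rows --steps '[{"delta_pos": [0.1,0.15,0],"yaw": 0,"jaw": 30},{"delta_pos": [0.1,0.3,0],"yaw": 0,"jaw": 30},{"delta_pos": [0.1,0.45,0],"yaw": 0,"jaw": 30},{"delta_pos": [0.1,0.6,0],"yaw": 0,"jaw": 30},{"delta_pos": [0.1,0.7,0],"yaw": 0,"jaw": 30},{"delta_pos": [0.1,0.8,0],"yaw": 0,"jaw": 30},{"delta_pos": [0.1,0.9,0],"yaw": 0,"jaw": 30},{"delta_pos": [0.1,0.95,0],"yaw": 0,"jaw": 30}]'

```text
clock: 33.15
eef_pos: [620.7, -119.1, 81.7]
tcp_rot: [-3.142, -0.0, 1.486]
contact_force: [2.7, 4.2, -5.1]
opening: 0.454
grasp_force: 80.9
```

Request:
play_rows --steps '[{"delta_pos": [0.1,0.05,0],"yaw": 0,"jaw": 30},{"delta_pos": [0.1,0.1,0],"yaw": 0,"jaw": 30},{"delta_pos": [0.1,0.15,0.05],"yaw": 0,"jaw": 30},{"delta_pos": [0.1,0.2,0.05],"yaw": 0,"jaw": 30},{"delta_pos": [0.1,0.2,0.05],"yaw": 0,"jaw": 30},{"delta_pos": [0.1,0.25,0.05],"yaw": 0,"jaw": 30},{"delta_pos": [0.1,0.25,0.05],"yaw": 0,"jaw": 30},{"delta_pos": [0.1,0.25,0.05],"yaw": 0,"jaw": 30}]'

```text
clock: 33.95
eef_pos: [623.3, -118.3, 81.2]
tcp_rot: [3.142, 0.0, 1.486]
contact_force: [-1.0, 1.8, 2.6]
opening: 0.456
grasp_force: 81.5
```

Request:
play_rows --steps '[{"delta_pos": [0,0.05,0],"yaw": 0,"jaw": 30},{"delta_pos": [0,0.1,0],"yaw": 0,"jaw": 30},{"delta_pos": [0,0.12,0],"yaw": 0,"jaw": 30},{"delta_pos": [0,0.12,0],"yaw": 0,"jaw": 30},{"delta_pos": [0,0.12,0],"yaw": 0,"jaw": 30},{"delta_pos": [0,0.12,0],"yaw": 0,"jaw": 30},{"delta_pos": [0,0.12,0],"yaw": 0,"jaw": 30},{"delta_pos": [0,0.12,0],"yaw": 0,"jaw": 30}]'

```text
clock: 34.75
eef_pos: [624.1, -118.4, 80.9]
tcp_rot: [-3.141, 0.0, 1.486]
contact_force: [-2.8, 0.6, -1.3]
opening: 0.461
grasp_force: 81.5
```

Request:
play_rows --steps '[{"delta_pos": [0,-0.12,0],"yaw": 0,"jaw": 30},{"delta_pos": [0,-0.12,0],"yaw": 0,"jaw": 45},{"delta_pos": [0,-0.12,0],"yaw": 0,"jaw": 60},{"delta_pos": [0,-0.12,0],"yaw": 0,"jaw": 75},{"delta_pos": [0,-0.12,-1],"yaw": 0,"jaw": 80},{"delta_pos": [0,-0.12,-4],"yaw": 0,"jaw": 80},{"delta_pos": [0,-0.12,-7.5],"yaw": 0,"jaw": 80},{"delta_pos": [0,-0.12,-8],"yaw": 0,"jaw": 80}]'

```text
clock: 35.55
eef_pos: [626.3, -118.9, 166.5]
tcp_rot: [3.134, 0.001, 1.486]
contact_force: [0.8, 0.5, 1.0]
opening: 0.8
grasp_force: 0.0
```

```bash
python3 tilt2.py green_label_jar 11;python3 j.py green_label_jar pics/w10.png
```

```text
scene 6 24 143 [  6.5 -92. ] res 1.0
scene 24 36 50 [  6.7 -93.8] res 1.04
scene 64 84 181 [  8.4 -91.2] res 1.38
scene 86 100 126 [  9.7 -92. ] res 0.98
wrist 24 36 64 [  7.8 -90.5] res 0.08
wrist 64 84 521 [  8.8 -91.2] res 0.29
wrist 86 100 491 [  9.6 -91.1] res 0.18
[ 622.9 -118.2  160.7] [-3.141 -0.     1.486]
green_label_jar 0.89 [328. 262.] 287 370 204 314 top z 118.1 [ 623.7 -119.6  116.3] [39.6 40.4  6.5]
lm 0.6 [326. 227.] [[ 621.3 -123.8    0. ]]
```

Green is in at x≈8.2 with a slight lean (~1.6°) and its foot about 2 mm up. I'll regrip the cap to right it and lower it onto the ledge.

Request:
play_rows --steps '[{"delta_pos": [-0.08,-0.1,3],"yaw": 0,"jaw": 80},{"delta_pos": [-0.08,-0.1,6],"yaw": 0,"jaw": 80},{"delta_pos": [-0.08,-0.1,7.8],"yaw": 0,"jaw": 80},{"delta_pos": [-0.08,-0.1,7.8],"yaw": 0,"jaw": 55},{"delta_pos": [-0.08,-0.1,7.8],"yaw": 0,"jaw": 30},{"delta_pos": [-0.08,-0.1,7.8],"yaw": 0,"jaw": 30},{"delta_pos": [-0.08,-0.1,7.9],"yaw": 0,"jaw": 30},{"delta_pos": [-0.08,-0.1,8.0],"yaw": 0,"jaw": 30}]' --grip_force 40

```text
clock: 36.7
eef_pos: [622.4, -119.0, 81.9]
tcp_rot: [3.141, 0.0, 1.486]
contact_force: [-2.1, 0.0, 0.8]
opening: 0.468
grasp_force: 41.8
```

Request:
play_rows --steps '[{"delta_pos": [0,-0.02,0.1],"yaw": 0,"jaw": 30},{"delta_pos": [0,-0.02,0.15],"yaw": 0,"jaw": 30},{"delta_pos": [0,-0.02,0.2],"yaw": 0,"jaw": 30},{"delta_pos": [0,-0.02,0.25],"yaw": 0,"jaw": 30},{"delta_pos": [0,-0.02,0.3],"yaw": 0,"jaw": 30},{"delta_pos": [0,-0.02,0.3],"yaw": 0,"jaw": 30},{"delta_pos": [0,-0.02,0.3],"yaw": 0,"jaw": 30},{"delta_pos": [0,-0.02,0.3],"yaw": 0,"jaw": 30}]'

```text
clock: 37.5
eef_pos: [622.5, -119.0, 81.1]
tcp_rot: [3.14, 0.0, 1.486]
contact_force: [-9.2, 2.8, 24.0]
opening: 0.458
grasp_force: 44.9
```

Request:
play_rows --steps '[{"delta_pos": [0,-0.02,-0.25],"yaw": 0,"jaw": 30},{"delta_pos": [0,-0.02,-0.25],"yaw": 0,"jaw": 45},{"delta_pos": [0,-0.02,-0.25],"yaw": 0,"jaw": 60},{"delta_pos": [0,-0.02,-0.25],"yaw": 0,"jaw": 75},{"delta_pos": [0,-0.02,-1],"yaw": 0,"jaw": 80},{"delta_pos": [0,-0.02,-4],"yaw": 0,"jaw": 80},{"delta_pos": [0,-0.02,-7.5],"yaw": 0,"jaw": 80},{"delta_pos": [0,-0.02,-8],"yaw": 0,"jaw": 80}]'

```text
clock: 38.3
eef_pos: [624.6, -119.5, 162.8]
tcp_rot: [3.135, 0.001, 1.486]
contact_force: [0.8, -0.9, -0.3]
opening: 0.797
grasp_force: 0.0
```

```bash
python3 tilt2.py green_label_jar 10;python3 j.py green_label_jar pics/w11.png;  python3 tilt2.py blue_label_jar 10
```

```text
scene 6 24 132 [  6.6 -91.7] res 1.06
scene 24 36 46 [  7.4 -94. ] res 1.37
scene 64 84 176 [  7.9 -91.1] res 1.21
scene 86 100 115 [  8.3 -92.4] res 0.99
wrist 24 36 73 [  7.9 -90.4] res 0.14
wrist 64 84 496 [  8.1 -91.2] res 0.26
wrist 86 100 486 [  8.4 -91.1] res 0.17
[ 621.3 -118.9  157.5] [-3.141 -0.     1.486]
green_label_jar 0.88 [328. 264.] 288 371 205 313 top z 116.4 [ 622.4 -119.3  114.6] [39.4 39.9  6.2]
lm 0.96 [326. 226.] [[ 619.9 -123.3    0. ]]
scene 6 24 118 [ 7.4 -2.3] res 1.06
scene 24 36 34 [ 7.9 -5. ] res 1.37
scene 64 84 156 [ 8.5 -1.8] res 1.33
scene 86 100 114 [ 7.7 -1.1] res 1.26
wrist 86 100 58 [7.6 0.2] res 0.14
```

Both jars are upright and on the ledge. As a last step I'll push each gently with the shut fingers' narrow side at jaw height, to confirm the end stop.

Request:
play_rows --steps '[{"delta_pos": [0,-0.8,-0.5],"yaw": -0.14,"jaw": 0},{"delta_pos": [0,-1.6,-0.5],"yaw": -0.28,"jaw": 0},{"delta_pos": [0,-2.4,-0.5],"yaw": -0.42,"jaw": 0},{"delta_pos": [0,-3.2,-0.5],"yaw": -0.56,"jaw": 0},{"delta_pos": [0,-4.0,-0.5],"yaw": -0.7,"jaw": 0},{"delta_pos": [0,-5,-0.5],"yaw": -0.84,"jaw": 0},{"delta_pos": [-0.05,-6,-0.5],"yaw": -0.98,"jaw": 0},{"delta_pos": [-0.05,-6.5,-0.5],"yaw": -1.12,"jaw": 0}]'

```text
clock: 39.65
eef_pos: [556.1, -113.8, 162.9]
tcp_rot: [-3.141, -0.001, 2.612]
contact_force: [-0.2, -0.3, -0.4]
opening: 0.002
grasp_force: 0.0
```

Request:
play_rows --steps '[{"delta_pos": [0,0,0],"yaw": -0.14,"jaw": 0},{"delta_pos": [0,0,0],"yaw": -0.28,"jaw": 0},{"delta_pos": [0,0,0],"yaw": -0.42,"jaw": 0},{"delta_pos": [0,0,2],"yaw": -0.45,"jaw": 0},{"delta_pos": [0,0,5],"yaw": -0.45,"jaw": 0},{"delta_pos": [0,0,8],"yaw": -0.45,"jaw": 0},{"delta_pos": [0,0,10.5],"yaw": -0.45,"jaw": 0},{"delta_pos": [0,0,11],"yaw": -0.45,"jaw": 0}]'

```text
clock: 40.45
eef_pos: [555.0, -113.5, 50.4]
tcp_rot: [3.141, -0.005, 3.056]
contact_force: [-0.2, 0.5, -0.7]
opening: 0.003
grasp_force: 0.0
```

Request:
play_rows --steps '[{"delta_pos": [-0.6,0,0.1],"yaw": 0,"jaw": 0},{"delta_pos": [-1.2,0,0.2],"yaw": 0,"jaw": 0},{"delta_pos": [-1.8,0,0.2],"yaw": 0,"jaw": 0},{"delta_pos": [-2.3,0,0.2],"yaw": 0,"jaw": 0},{"delta_pos": [-2.7,0,0.2],"yaw": 0,"jaw": 0},{"delta_pos": [-3.0,0,0.2],"yaw": 0,"jaw": 0},{"delta_pos": [-3.2,0,0.2],"yaw": 0,"jaw": 0},{"delta_pos": [-3.3,0,0.2],"yaw": 0,"jaw": 0}]'

```text
clock: 41.25
eef_pos: [589.9, -116.8, 51.6]
tcp_rot: [3.142, -0.0, 3.056]
contact_force: [-4.2, 0.4, 8.3]
opening: 0.002
grasp_force: 0.0
```

Request:
play_rows --steps '[{"delta_pos": [-0.1,0,0],"yaw": 0,"jaw": 0},{"delta_pos": [-0.2,0,0],"yaw": 0,"jaw": 0},{"delta_pos": [-0.3,0,0],"yaw": 0,"jaw": 0},{"delta_pos": [-0.35,0,0],"yaw": 0,"jaw": 0},{"delta_pos": [-0.4,0,0],"yaw": 0,"jaw": 0},{"delta_pos": [-0.45,0,0],"yaw": 0,"jaw": 0},{"delta_pos": [-0.45,0,0],"yaw": 0,"jaw": 0},{"delta_pos": [-0.45,0,0],"yaw": 0,"jaw": 0}]'

```text
clock: 42.05
eef_pos: [592.0, -117.0, 51.9]
tcp_rot: [3.141, -0.004, 3.056]
contact_force: [-14.4, 1.2, 18.3]
opening: 0.003
grasp_force: 1.4
```

Request:
play_rows --steps '[{"delta_pos": [0.6,0,0],"yaw": 0,"jaw": 0},{"delta_pos": [1.5,0,0],"yaw": 0,"jaw": 0},{"delta_pos": [3,0,0],"yaw": 0,"jaw": 0},{"delta_pos": [4,1,0.1],"yaw": 0,"jaw": 0},{"delta_pos": [4,4,0.1],"yaw": 0,"jaw": 0},{"delta_pos": [4,7,0.1],"yaw": 0,"jaw": 0},{"delta_pos": [4,8.9,0.1],"yaw": 0,"jaw": 0},{"delta_pos": [4,8.9,0.1],"yaw": 0,"jaw": 0}]'

```text
clock: 42.85
eef_pos: [562.0, -22.5, 50.0]
tcp_rot: [3.141, 0.0, 3.058]
contact_force: [0.7, 0.1, -0.8]
opening: -0.0
grasp_force: 0.0
```

```bash
python3 tilt2.py green_label_jar 10; python3 -c "
from h import *
s=r.sense();print(s['eef_pos'],s['contact_force'],s['clock'])"
```

```text
scene 6 24 149 [  6.4 -92.4] res 0.99
scene 24 36 51 [  6.8 -93.6] res 1.23
scene 64 84 181 [  8.6 -91.5] res 1.3
scene 86 100 132 [  9.4 -91.8] res 1.18
wrist 6 24 598 [  6.7 -90.5] res 0.35
wrist 24 36 26 [  6.1 -89.7] res 0.09
[561.96691524 -25.41655447  50.0519957 ] [ 0.35169892  0.13544501 -0.07515733] 43.05
```

That push acts on the cap and leans the jar again, while at jaw height green stays at x≈8, which is home. I'll leave blue untouched, right green once more with the flat pads and finish.

Request:
play_rows --steps '[{"delta_pos": [0,0,-4],"yaw": 0,"jaw": 0},{"delta_pos": [0,0,-8],"yaw": 0.14,"jaw": 0},{"delta_pos": [0,0,-11.5],"yaw": 0.28,"jaw": 0},{"delta_pos": [-0.5,-2,-11.5],"yaw": 0.42,"jaw": 0},{"delta_pos": [-2,-4,-11.5],"yaw": 0.56,"jaw": 20},{"delta_pos": [-3.8,-6,-11.5],"yaw": 0.7,"jaw": 40},{"delta_pos": [-5.5,-8,-11.5],"yaw": 0.84,"jaw": 60},{"delta_pos": [-6.8,-8.8,-11.5],"yaw": 0.98,"jaw": 80}]'

```text
clock: 43.85
eef_pos: [622.8, -121.4, 165.1]
tcp_rot: [3.142, 0.001, 2.068]
contact_force: [-0.1, -0.5, -0.0]
opening: 0.682
grasp_force: 0.0
```

Request:
play_rows --steps '[{"delta_pos": [0,0,0],"yaw": 0.14,"jaw": 80},{"delta_pos": [0,0,0],"yaw": 0.28,"jaw": 80},{"delta_pos": [0,0,0],"yaw": 0.42,"jaw": 80},{"delta_pos": [0,0,0],"yaw": 0.56,"jaw": 80},{"delta_pos": [0,0,0],"yaw": 0.59,"jaw": 80},{"delta_pos": [0,0,0],"yaw": 0.59,"jaw": 80},{"delta_pos": [0,0,0],"yaw": 0.59,"jaw": 80},{"delta_pos": [0,0,0],"yaw": 0.59,"jaw": 80}]'

```text
clock: 44.65
eef_pos: [622.3, -118.7, 165.1]
tcp_rot: [3.142, -0.0, 1.488]
contact_force: [0.2, 1.1, -0.1]
opening: 0.802
grasp_force: 0.0
```

Request:
play_rows --steps '[{"delta_pos": [0,-0.05,3],"yaw": 0,"jaw": 80},{"delta_pos": [0,-0.05,6],"yaw": 0,"jaw": 80},{"delta_pos": [0,-0.05,8.2],"yaw": 0,"jaw": 80},{"delta_pos": [0,-0.05,8.2],"yaw": 0,"jaw": 55},{"delta_pos": [0,-0.05,8.2],"yaw": 0,"jaw": 30},{"delta_pos": [0,-0.05,8.2],"yaw": 0,"jaw": 30},{"delta_pos": [0,-0.05,8.2],"yaw": 0,"jaw": 30},{"delta_pos": [0,-0.05,8.2],"yaw": 0,"jaw": 30}]' --grip_force 40

```text
clock: 45.45
eef_pos: [622.1, -118.6, 84.1]
tcp_rot: [3.141, 0.0, 1.486]
contact_force: [-1.8, 0.8, 0.0]
opening: 0.465
grasp_force: 41.7
```

Request:
play_rows --steps '[{"delta_pos": [0,0,0],"yaw": 0,"jaw": 45},{"delta_pos": [0,0,0],"yaw": 0,"jaw": 60},{"delta_pos": [0,0,0],"yaw": 0,"jaw": 75},{"delta_pos": [0,0,0],"yaw": 0,"jaw": 75},{"delta_pos": [0,0,-1],"yaw": 0,"jaw": 80},{"delta_pos": [0,0,-4],"yaw": 0,"jaw": 80},{"delta_pos": [0,0,-7.5],"yaw": 0,"jaw": 80},{"delta_pos": [0,0,-8],"yaw": 0,"jaw": 80}]'

```text
clock: 46.25
eef_pos: [624.6, -119.0, 168.2]
tcp_rot: [3.134, 0.001, 1.486]
contact_force: [0.6, -0.1, 0.9]
opening: 0.794
grasp_force: 0.0
```

```bash
python3 tilt2.py green_label_jar 10;python3 j.py green_label_jar pics/w12.png;  python3 - <<'E'
from h import *
o=np.array([621.5,-28.8]); a=-0.085; X=np.array([np.cos(a),np.sin(a)]); Y=np.array([-X[1],X[0]])
c=cal("wrist"); im,d=vision.grab_frame("wrist")
h=cv2.cvtColor(im,cv2.COLOR_RGB2HSV)
v,u=np.nonzero(d>0); P=pts(c,np.c_[u,v],d[v,u]); w=P[:,:2]-o; L=np.c_[w@X,w@Y,P[:,2]]; S=h[v,u]
for y0 in (-91,-1):
    k=(abs(L[:,1]-y0)<11)&(L[:,2]>48)&(L[:,2]<67)&(L[:,0]>20)&(L[:,0]<36)&(S[:,0]>5)&(S[:,0]<22)&(S[:,1]>70)
    print("pad",y0,k.sum(),np.percentile(L[k][:,0],[5,50,95]).round(1) if k.sum()>5 else "")
E
```

```text
scene 6 24 150 [  6.9 -92.1] res 1.01
scene 24 36 73 [  6.6 -93.3] res 1.32
scene 64 84 193 [  8.2 -91.6] res 1.15
scene 86 100 129 [  8.9 -92.1] res 1.12
wrist 24 36 83 [  8.  -90.5] res 0.14
wrist 64 84 489 [  8.  -91.1] res 0.28
wrist 86 100 476 [  8.4 -90.9] res 0.17
[ 621.3 -118.4  162.6] [-3.141 -0.     1.486]
green_label_jar 0.66 [328. 259.] 288 370 204 310 top z 117.1 [ 622.3 -119.2  115.2] [39.6 39.9  6. ]
green_label_jar 0.53 [298. 141.] 198 474 0 298 top z 11.1 [631.2 -73.3   9.6] [190.9 214.4  64.1]
lm 0.67 [326. 223.] [[ 619.9 -121.7    0. ]]
pad -91 284 [28.  31.3 33.6]
pad -1 176 [29.  32.3 33.6]
```

Request:
play_rows --steps '[{"delta_pos": [0,-1,-1],"yaw": 0,"jaw": 80},{"delta_pos": [0,-3,-2],"yaw": 0,"jaw": 80},{"delta_pos": [0,-6,-3],"yaw": 0,"jaw": 80},{"delta_pos": [0,-9,-4],"yaw": 0,"jaw": 80},{"delta_pos": [0,-11,-5],"yaw": 0,"jaw": 80},{"delta_pos": [0,-12,-5],"yaw": 0,"jaw": 80},{"delta_pos": [0,-12,-5],"yaw": 0,"jaw": 80},{"delta_pos": [0,-12,-5],"yaw": 0,"jaw": 80}]'

```text
clock: 47.45
eef_pos: [502.8, -108.4, 213.1]
tcp_rot: [3.141, 0.0, 1.486]
contact_force: [-0.7, 0.7, 0.2]
opening: 0.8
grasp_force: 0.0
```

```bash
python3 -c "
from h import *
print(r.sign_off())"
```

```text
the job is handed in; nothing more can be done
None
```

I put both jars in their clips and handed the job in at about 47.5 s (no verdict shown): the last measurements had both upright, feet within about 1 mm of the ledge, and home against the pads to within roughly 1 mm; forces read after each move stayed under 35 N, and I never moved against the mug, shaker or garlic but did not re-check them at the end.

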